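# Weigh a grinding ball from the ball track

## Robot

A 6-joint arm with a two-finger parallel gripper is mounted at the origin on the work surface. World frame = base frame: x ahead of the robot, y to its left, z up, the work surface at z = 0. Lengths are in mm, angles in rad, forces in N, time in s.
With the tool pointing down it reaches from about 350 to 800 mm from the base axis. Payload 7.3 kg.
Tool frame: the origin (TCP) lies midway between the tips of the shut fingers; the grasp point (between the pads) lies 19 mm behind it; z points along the fingers, y is the line along which they close (so a half turn about z gives the same grasp; the last joint's range is limited). The gripper opens to 85 mm and grips with 20 to 120 N. Pads are 22 mm wide; open, the fingers measure 114 mm over their backs; the gripper's body (76 mm by 85 mm) begins 54 mm behind the grasp point. The pads swing forward as they close: fully open they stand 13 mm farther back than shut.
Start: joints at [-1.46, 0.342, 1.524, -0, 1.275, -0.146], TCP at [133.365, -507.801, 196.422] pointing down, gripper open.
Joint ranges: [-2.53, 2.53], [-0.77, 2.02], [0.04, 2.7], [-1, 4.14], [0.28, 2.66], [-3.11, 3.11]. Speed limits (rad/s): [2.57, 2.57, 3.14, 3.14, 3.14, 3.14].

## Interface

Orientations are given as a unit quaternion [x, y, z, w].
In Python, from plant import * gives the robot as it stands. The module is installed in compiled form; this text tells all that it offers.
- The arm moves only by the tool step_arm, never from a script. Its argument "rows" is a list of rows, each a list of 2 entries, a list of its own where there are three numbers: the shift along the world's x, y, z in units of 40 mm (1.0 is 40 mm), then the turn, a rotation vector about the world's x, y, z in units of 6 degrees (1.0 is 6 degrees). A call has 1 to 10 rows; each row shifts and turns the commanded pose from where the row before left it; what a row does not reach is not made up. A row lasts 1/8 s, in which the tool goes at most 62.5 mm and 10.7 degrees, less where a joint would pass 70% of its speed; a pose out of reach is approached as far as the arm can. A call is refused whole if a number of a shift passes 1 or a number of a turn 1, either way. A call with a gripper value outside its range is refused whole. "claw" is the gripper command: -1 is shut, 1 is fully open, values between are in proportion, set as the call begins (left out, the last holds). The fingers move at their own pace and stop on an object; the grip force is fixed at half the most. Time passes only in rows, so rows that do not move let the fingers close. It gives the time, the measured TCP pose, the force, the opening and the grip force at its end, in the units of the state.
- observe(): the state, without advancing time (a new reading comes with each control period).
- grab_frame(name): name is "side" or "top"; returns the picture (400x640x3 uint8, red, green, blue); there is no depth.
- get_calibration(name): a dict with "intrinsics" (3x3 intrinsics, pixels), "D" ([k1, k2, p1, p2, k3] as OpenCV has them; the pictures are not rectified), "origin" and "rotation" of the camera in the world. Camera axes: x right, y down, z forward; pixel columns grow to the right and rows downward; lengths in mm; the calibration is good to about 2 mm. A picture is of the moment at which its call begins. get_calibration takes no time and is no camera call.
- hand_in(): hands the job in; it is judged then, once.
The state is a dict: "time_s": time; "q": joint angles; "qvel": joint speeds; "joint_efforts": joint torques, N m; "tool_pos": TCP position; "ee_rot": TCP orientation; "wrist_force": force on the tool from outside, world axes, zero at the start; "ft_torque": the same for the moment, N m; "finger_gap": opening from 0.0 (shut) to 1.0 (fully open); "finger_force": force on a finger pad.
Only numpy, scipy, OpenCV 4.12 (cv2) and the standard library are available. Lean on these libraries where they do the work, as an engineer would, in place of code of your own. Each camera call takes 0.05 s, during which the arm holds its last target. There are 200 camera calls.

## Task

Weigh the larger grinding ball: slide the balance's cover open, push that ball along the curved track to the exit gap, lift it out there and set it down gently on the seat ring on the balance's pan, then let go and slide the cover fully shut over it. Leave the smaller ball in the track and leave everything else on the bench where it is.

Things in the scene. Friction and masses are not known exactly. Their poses are not given: they have to be found in the camera images.
- ball_center (a point): Centre of the larger grinding ball: smooth white ceramic ball, 60 mm in diameter, about 0.42 kg, starting anywhere along the straight part of one leg of the track (either leg). It rolls easily and is polished (friction about 0.35).
- small_ball_center (a point): Centre of the smaller grinding ball: same material, 50 mm in diameter, about 0.24 kg, in the other leg of the track. It stays in the track.
- track: Fixed U-shaped metal ball track; origin on the bench under the centre of the U's bend, z up, x from the legs to the bend. Channel centreline: two legs at y = +85 and -85 mm from x = -140 (closed ends) to x = 0, joined by a half circle of radius 85 mm about the origin. Base plate x -151 to 130, y +-128 mm. Floor 12 mm above the bench; channel 64 mm wide between 6 mm walls.
- track_bend (a point): Point on the track's floor at the centre of the bend. Lips on the channel's walls (underside 63, top 67 mm above the bench) leave a slot 46 mm wide along the centreline. The larger ball's top shows 5 mm above the slot but cannot come out through it; fingertips fit down the slot behind the ball to push it along.
- track_exit (a point): Centre of the larger ball at rest in the middle of the exit gap: track x 85, y 0, 39.5 mm above the bench; a 24 mm wide groove across the floor holds it there, 2.5 mm lower. Within 30 degrees of the bend either side are no lips or tall walls (inner wall: 45 degrees), only 6 mm thick sills, tops 20 mm above the bench, so the ball can be gripped across the channel or along it and lifted.
- balance: Fixed laboratory balance; origin on the bench under the middle of its weighing chamber, z up. Display foot at the front out to x = -135 mm; rear housing x = 85 to 255 mm, 124 mm high; 176 mm wide in y. Chamber inside 162 mm long (x -77 to 85), 160 mm wide, clear walls 6 mm thick, tops 124 mm above the bench. A sliding cover lies above it.
- balance_seat (a point): Centre of the larger ball when it rests on the seat ring, 88 mm above the bench, in the middle of the chamber. The seat is a fixed ring of 60 mm outer and 40 mm inner diameter, 14 mm high, on the round pan (120 mm across, top 52 mm above the bench).
- cover (a joint): Slide of the balance's clear top cover (172 x 172 x 5 mm, underside 127 mm above the bench), in m: 0 shut over the chamber, 0.15 fully open, moved back along the balance's +x over the rear housing. Starts shut or up to 20 mm open. About 1.5 N of friction; it stays where it is left.
- cover_knob (a point): Half-way up the cover's knob, an upright cylinder 20 mm in diameter: its top is 18 mm above this point and 172 mm above the bench, the cover's top 22 mm below it; a flange 32 mm across and 6 mm high at its foot. It rides with the cover, 62 mm from the cover's middle towards the balance's front, midway in y.
- jar_mid (a point): Bystander, to be left alone: small squat jar 50 mm across and 65 mm high, standing between the legs of the track; point at its middle.
- spatula_mid (a point): Bystander, to be left alone: flat spatula 170 mm long, lying between track and balance; point at its middle.
- reagent_mid (a point): Bystander, to be left alone: bottle 56 mm across and 130 mm high, beyond the gap between track and balance; point at its middle.
- beaker_mid (a point): Bystander, to be left alone: open beaker 80 mm across and 95 mm high, at the left side; point at its middle.
- mortar_mid (a point): Bystander, to be left alone: round bowl 110 mm across and 55 mm high, at the right side; point at its middle.
- wash_mid (a point): Bystander, to be left alone: bottle 64 mm across and 170 mm high, at the right side; point at its middle.
- brush_mid (a point): Bystander, to be left alone: brush 180 mm long, lying at the left side; point at its middle.
Mind the look-alikes: they are no part of the job. Leave any blue or pink look-alike of the part that bears small_ball_center alone.

How it is judged (in metres and radians):
On the way, in this order (a step that is already met when the one before it is completed fails the run):
1. the larger ball has been brought to the exit gap, down in the track (horizontal distance between ball_center and track_exit below 0.02 m and height (world z) of ball_center below 0.05 m), for 0.2 s.
2. the larger ball rests on the seat ring of the balance (horizontal distance between ball_center and balance_seat below 0.006 m and z of ball_center in the frame of balance_seat between -0.005 and 0.005 m and linear speed of ball below 0.02 m/s), for 0.2 s.
At the end, for the whole second after the job is handed in: The larger ball rests on the seat ring (centre within 6 mm sideways and 5 mm in height of its seated place), at rest and released; the cover is shut to within 6 mm; the smaller ball lies in the track (all of step 2 and value of joint cover below 0.006 m and height (world z) of small_ball_center between 0.03 and 0.045 m and horizontal distance between small_ball_center and track below 0.17 m); the robot touches nothing.
It fails at once if the larger ball is dropped onto the seat (faster than 0.4 m/s close to it) (distance between ball_center and balance_seat below 0.03 m and linear speed of ball above 0.4 m/s).
It fails at once if the larger ball is banged into the balance (contact over 40 N) (contact force between ball and balance above 40 N).
It fails at once if the smaller ball is taken up out of the track (height (world z) of small_ball_center above 0.065 m).
It fails at once if a bystander is moved more than 30 mm or upset (distance of any of jar_mid, spatula_mid, reagent_mid, beaker_mid, mortar_mid, wash_mid, brush_mid from where it was at the start of the episode above 0.03 m).
It also fails if it takes over 72 s, if anything falls off the work surface, if the arm or the gripper's body presses on something with over 40 N, if the wrist force passes 120 N, or if a joint passes its speed limit or range.

## Working session

There is one attempt and no reset: what is moved stays moved. The work goes in short steps, Python scripts to look and compute and a tool call to move; the robot and the scene stay as the last step left them, time stands still between calls to the robot, and variables do not carry over. Pictures are saved under pics/ and viewed, at most 10 in all, crops included, and the job is handed in when it is done.

Besides the shell and the picture viewer there is one more tool, called after ">>>" as name(argument=value, ...), one argument or row to a line, values as JSON. step_arm: Moves the arm, as the interface text tells. Its arguments: {"type":"object","properties":{"rows":{"type":"array"},"claw":{"type":"number"}},"required":["rows"]}

```bash
mkdir -p pics
python3 - <<'E'
from plant import *
import cv2
for n in("side","top"):
    c=get_calibration(n);print(n,c)
    cv2.imwrite(f"pics/{n}0.png",cv2.cvtColor(grab_frame(n),cv2.COLOR_RGB2BGR))
print(observe())
E
```

```text
side {'intrinsics': array([[463.98064519,   0.        , 321.11397297],
       [  0.        , 463.98064519, 196.02474278],
       [  0.        ,   0.        ,   1.        ]]), 'D': array([0.00799415, 0.        , 0.        , 0.        , 0.        ]), 'origin': array([   54.56618804, -1028.14713795,  1166.67835302]), 'rotation': array([ 0.89187622, -0.2078724 ,  0.08650343, -0.39225378])}
top {'intrinsics': array([[377.46586355,   0.        , 322.04929103],
       [  0.        , 377.46586355, 199.13662641],
       [  0.        ,   0.        ,   1.        ]]), 'D': array([0.01326728, 0.        , 0.        , 0.        , 0.        ]), 'origin': array([ 399.72352099,  -15.4316079 , 1404.52887126]), 'rotation': array([-0.69785235,  0.71348848, -0.04502958,  0.04368773])}
{'time_s': 0.1, 'q': array([-1.45998845e+00,  3.42664703e-01,  1.52491964e+00,  3.74224545e-05,
        1.27541619e+00, -1.46022714e-01]), 'qvel': array([ 7.85308136e-04, -3.07551839e-03, -3.73285053e-03,  2.06908886e-04,
        1.38185704e-03,  3.05808183e-05]), 'joint_efforts': array([ 2.00973482e-03, -4.34447980e+01, -2.46492237e+01, -1.79553313e-04,
        4.68808095e-03,  9.14959202e-06]), 'tool_pos': array([ 133.33518197, -507.36421029,  195.79009434]), 'ee_rot': array([ 9.91766533e-01,  1.28057204e-01,  3.02881772e-05, -7.03515373e-04]), 'wrist_force': array([ 0.6781415 ,  0.36323147, -0.29417379]), 'ft_torque': array([ 0.01272576, -0.03488005,  0.02349369]), 'finger_force': 0.0, 'finger_gap': 1.0052645361855208}
```

View pics/top0.png

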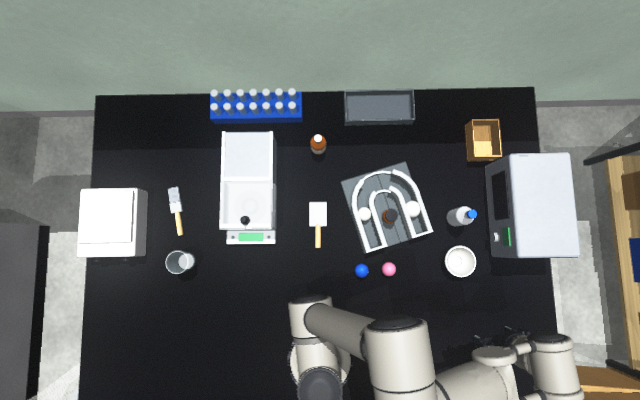

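View pics/side0.png

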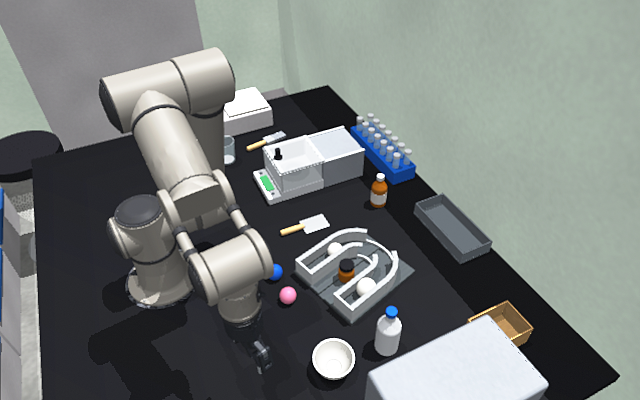

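Top view: balance around (248,185) with its knob at (245,220), track around (387,207), white balls at (365,213) and (414,209), spatula at (318,222), reagent bottle at (318,145). Side view: balls at (335,249) and (367,287). I'll enlarge both.

Run:
```python
import cv2
t=cv2.imread("pics/top0.png");s=cv2.imread("pics/side0.png")
cv2.imwrite("pics/c1.png",cv2.resize(t[155:260,335:440],None,fx=5.5,fy=5.5,interpolation=cv2.INTER_CUBIC))
cv2.imwrite("pics/c2.png",cv2.resize(t[125:250,210:285],None,fx=4.7,fy=4.7,interpolation=cv2.INTER_CUBIC))
```

```text
(no output)
```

View pics/c1.png

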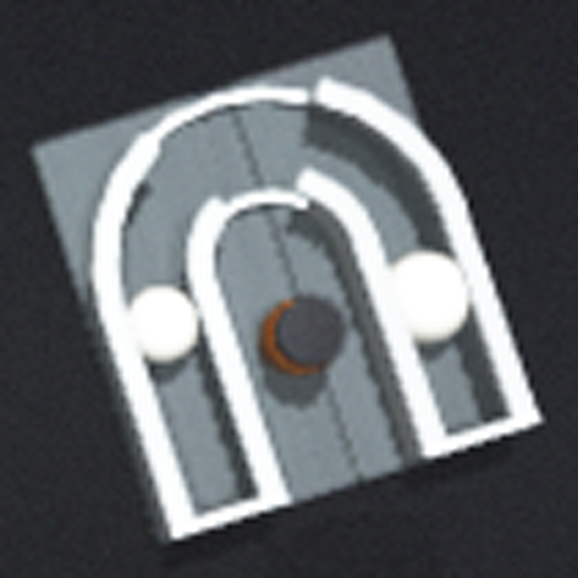

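View pics/c2.png

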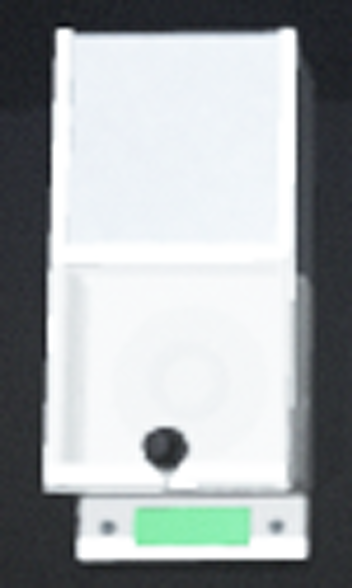

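The larger ball is in the right leg at crop (430,295), the smaller in the left at (165,322). The plate's corners, the wall ends, the housing's corners, the knob and the seat ring (190,380) are all clear. I'll fit poses from these by casting rays.

```bash
cat > h.py <<'E'
from plant import *
import numpy as np, cv2
from scipy.spatial.transform import Rotation as R
def ray(n,p,z):
    c=get_calibration(n)
    u=cv2.undistortPoints(np.array([[p]],float),c["intrinsics"],c["D"])[0,0]
    d=R.from_quat(c["rotation"]).apply([*u,1]);o=c["origin"]
    return (o+d*(z-o[2])/d[2])
def fit(L,W):
    L=np.array(L,float);W=np.array(W)[:,:2];l=L.mean(0);w=W.mean(0)
    A=(L-l)[:,0]+1j*(L-l)[:,1];B=(W-w)[:,0]+1j*(W-w)[:,1]
    a=np.angle((A.conj()*B).sum());M=np.array([[np.cos(a),-np.sin(a)],[np.sin(a),np.cos(a)]])
    t=w-M@l
    return a,t,M,W-(L@M.T+t)
def proj(n,P):
    c=get_calibration(n);r=R.from_quat(c["rotation"]).inv()
    return cv2.projectPoints(np.array([P],float).reshape(-1,1,3),r.as_rotvec(),-r.apply(c["origin"]),c["intrinsics"],c["D"])[0][:,0]
E
python3 - <<'E'
from h import *
np.set_printoptions(precision=1,suppress=True)
c1=lambda x,y,z:ray("top",((x+.5)/5.5-.5+335,(y+.5)/5.5-.5+155),z)
c2=lambda x,y,z:ray("top",((x+.5)/4.7-.5+210,(y+.5)/4.7-.5+125),z)
L=[(130,128),(130,-128),(-151,-123),(-151,123)]
W=[c1(33,148,12),c1(388,37,12),c1(542,420,67),c1(172,540,67)]
a,t,M,r=fit(L,W);print("track",a,t,"\n",r)
for n,p,z in(("big",(430,295),42),("small",(165,322),37)):
    w=c1(*p,z);print(n,w,M.T@(w[:2]-t))
print("exit",M@[85,0]+t)
L=[(255,88),(255,-88),(-135,88),(-135,-88)]
W=[c2(57,30,124),c2(298,30,124),c2(77,558,12),c2(308,558,12)]
for w in W:print(w)
print("knob",c2(166,445,172),"seat",c2(190,380,66),"cover",c2(45,490,132),c2(290,490,132))
for L_,W_ in((L,W),(L[:2]+[(-86,88)],W[:2]+[c2(45,490,132)])):
    a,t,M,r=fit(L_,W_);print("bal",a,t,"\n",r)
    print(M.T@(c2(166,445,172)[:2]-t),M.T@(c2(190,380,66)[:2]-t),M.T@(c2(45,490,132)[:2]-t))
E
```

```text
track 0.282260406202265 [ 553.7 -248.4] 
 [[-2.5 -1.6]
 [-2.3 -0.7]
 [ 3.7 -0.8]
 [ 1.1  3.1]]
big [ 531.2 -348.    42. ] [-49.4 -89.4]
small [ 517.6 -173.4   37. ] [-13.8  82.1]
exit [ 635.3 -224.7]
[809.  325.4 124. ]
[805.2 146.4 124. ]
[420.2 335.1  12. ]
[416.1 155.4  12. ]
knob [494.5 233.9 172. ] seat [551.6 237.3  66. ] cover [467.3 328.2 132. ] [463.3 153.2 132. ]
bal -0.023579373786483667 [552.7 242. ] 
 [[-0.7  1.5]
 [-0.3 -1.6]
 [ 0.5  1.9]
 [ 0.5 -1.8]]
[-58.   -9.5] [-0.9 -4.7] [-87.4  84.2]
bal -0.013990458819053524 [552.1 239.3] 
 [[ 0.7  1.7]
 [-0.6 -1.3]
 [-0.  -0.3]]
[-57.5  -6.3] [-0.5 -2. ] [-86.   87.7]
```

Run:
```python
from h import *
np.set_printoptions(precision=1,suppress=True)
c1=lambda x,y,z:ray("top",((x+.5)/5.5-.5+335,(y+.5)/5.5-.5+155),z)
L=[(130,128),(130,-128),(-146,-123),(-146,123)]
W=[c1(33,148,12),c1(388,37,12),c1(542,420,67),c1(172,540,67)]
a,t,M,r=fit(L,W);print("track",a,t,"\n",r)
e=M@[85,0]+t
print("exit",e,M.T@(c1(430,295,42)[:2]-t),M.T@(c1(165,322,37)[:2]-t))
s=cv2.imread("pics/side0.png")
b=np.array([552,238.5]);Mb=np.array([[1,.02],[-.02,1]])
def loc(M,t,x,y,z): return [*(M@[x,y]+t),z]
P=[loc(M,t,130,128,12),loc(M,t,130,-128,12),loc(M,t,-146,-123,67),loc(M,t,-146,123,67),loc(M,t,-49,-85,42),loc(M,t,-12,85,37)]
B=[loc(Mb,b,255,88,124),loc(Mb,b,255,-88,124),loc(Mb,b,-86,88,132),loc(Mb,b,-86,-88,132),loc(Mb,b,-60,0,172),loc(Mb,b,0,0,66)]
for nm,Q,x0,y0,w,h,f in(("d1",P,285,215,140,115,4.5),("d2",B,245,120,125,85,5)):
    im=cv2.resize(s[y0:y0+h,x0:x0+w],None,fx=f,fy=f,interpolation=cv2.INTER_CUBIC)
    for q in proj("side",Q):
        p=((q-[x0,y0]+.5)*f-.5).round().astype(int);cv2.drawMarker(im,tuple(map(int,p)),(0,0,255),0,14,1)
    cv2.imwrite(f"pics/{nm}.png",im)
a_=cv2.imread("pics/d1.png");b_=cv2.imread("pics/d2.png")
h=600
o=np.zeros((h,800,3),np.uint8)
b2=cv2.resize(b_,(0,0),fx=.6,fy=.6);o[:255,:375]=b2
a2=cv2.resize(a_,(0,0),fx=.65,fy=.65);o[260:260+a2.shape[0],:a2.shape[1]]=a2
cv2.imwrite("pics/d.png",o[:,:420])
```

```text
track 0.2822905943974338 [ 551.3 -249.1] 
 [[-0.1 -0.9]
 [ 0.1 -0. ]
 [ 1.3 -1.5]
 [-1.3  2.4]]
exit [ 632.9 -225.4] [-46.9 -89.4] [-11.3  82.1]
```

View pics/d.png

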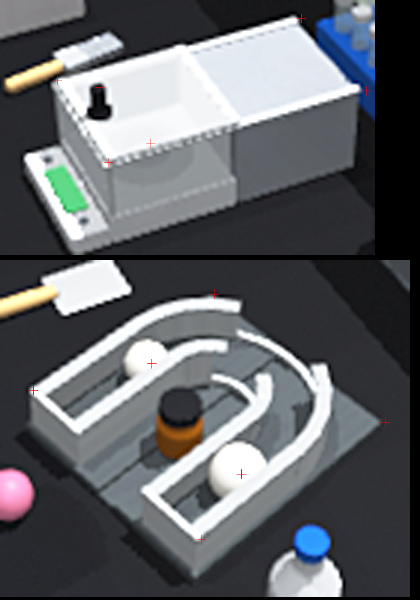

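The projected points agree with the side view to within about 1–2 px (3–5 mm), and the ball sizes agree too. That is good enough to move. First I go to the knob with the gripper open.

>>> step_arm(
  rows=[
    [[0.3,0.3,0.8],[0,0,0]],
    [[1,0.8,0.8],[0,0,0]],
    [[1,0.8,0],[0,0,0]],
    [[1,0.8,0],[0,0,0]],
    [[1,0.8,0],[0,0,0]],
    [[1,0.8,0],[0,0,0]],
    [[1,0.8,0],[0,0,0]],
    [[1,0.8,0],[0,0,0]],
    [[0.5,1,0],[0,0,0]],
    [[0.2,1,0],[0,0,0]],
  ],
  claw=1,
)

```text
time_s: 1.35
tool_pos: [454.1, -190.2, 259.7]
ee_rot: [0.992, 0.128, -0.0, -0.0]
wrist_force: [0.2, -0.4, 0.0]
finger_gap: 1.004
finger_force: 0.0
```

>>> step_arm(
  rows=[
    [[0.1,1,0],[0,0,0]],
    [[0.1,1,0],[0,0,0]],
    [[0.1,1,0],[0,0,0]],
    [[0.1,1,0],[0,0,0]],
    [[0,1,0],[0,0,0]],
    [[0,1,0],[0,0,0]],
    [[0,1,0],[0,0,0]],
    [[0,1,0],[0,0,0]],
    [[0,1,0],[0,0,0]],
    [[0,0,0],[0,0,0]],
  ],
)

```text
time_s: 2.6
tool_pos: [468.8, 170.2, 259.9]
ee_rot: [0.992, 0.13, -0.001, -0.0]
wrist_force: [-0.1, 0.1, 0.2]
finger_gap: 0.997
finger_force: 0.0
```

>>> step_arm(
  rows=[
    [[0.4,0.9,-0.3],[0,0,0]],
    [[0.24,0.76,-0.7],[0,0,0]],
    [[0,0,-0.7],[0,0,0]],
    [[0,0,-0.6],[0,0,0]],
    [[0,0,-0.35],[0,0,0]],
    [[0,0,-0.3],[0,0,0]],
    [[0,0,0],[0,0,0]],
  ],
)

```text
time_s: 3.48
tool_pos: [494.8, 234.2, 142.0]
ee_rot: [0.992, 0.128, -0.001, 0.0]
wrist_force: [0.4, -0.1, -1.4]
finger_gap: 0.998
finger_force: 0.0
```

Run:
```python
from h import *
s=cv2.cvtColor(grab_frame("side"),cv2.COLOR_RGB2BGR)
t=cv2.cvtColor(grab_frame("top"),cv2.COLOR_RGB2BGR)
a=cv2.resize(s[110:210,230:330],None,fx=4,fy=4,interpolation=2);b=cv2.resize(t[155:255,205:305],None,fx=4,fy=4,interpolation=2)
cv2.imwrite("pics/k1.png",np.hstack([a,b]))
```

```text
(no output)
```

View pics/k1.png

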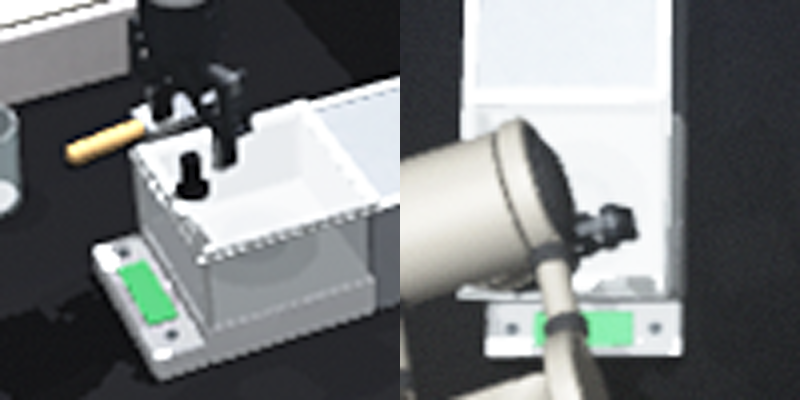

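The side crop shows the knob at (190,180) and a finger at (228,150). I'll check these against the projected expectations.

Run:
```python
from h import *
print(((proj("side",[[494.5,235.5,172],[494.5,235.5,138],[505.3,194.5,155],[483.7,276.5,155],[505.3,194.5,190]])-[230,110]+.5)*4).round())
print(((proj("top",[[494.5,235.5,172],[505.3,194.5,155],[483.7,276.5,155]])-[205,155]+.5)*4).round())
```

```text
[[198. 158.]
 [200. 189.]
 [228. 195.]
 [171. 152.]
 [226. 164.]]
[[160. 259.]
 [213. 247.]
 [114. 275.]]
```

Run:
```python
from h import *
for z in(155,160,170,180,190,200):
  print(z,ray("side",((228+.5)/4-.5+230,(166+.5)/4-.5+110),z).round(),ray("top",((222)/4-.5+205,(238)/4-.5+155),z).round(), "knob side",ray("side",((191)/4-.5+230,(155)/4-.5+110),z).round())
o=observe();print(o["tool_pos"],o["q"],o["wrist_force"])
t=cv2.cvtColor(grab_frame("top"),cv2.COLOR_RGB2BGR);s=cv2.cvtColor(grab_frame("side"),cv2.COLOR_RGB2BGR)
a=cv2.resize(s[110:170,250:310],None,fx=6.5,fy=6.5,interpolation=2);b=cv2.resize(t[190:250,220:280],None,fx=6.5,fy=6.5,interpolation=2)
cv2.imwrite("pics/k2.png",np.hstack([a,b]))
```

```text
155 [522. 233. 155.] [512. 187. 155.] knob side [499. 264. 155.]
160 [520. 227. 160.] [512. 187. 160.] knob side [496. 258. 160.]
170 [515. 215. 170.] [511. 185. 170.] knob side [492. 245. 170.]
180 [511. 202. 180.] [510. 183. 180.] knob side [488. 233. 180.]
190 [506. 190. 190.] [509. 182. 190.] knob side [483. 220. 190.]
200 [501. 177. 200.] [508. 180. 200.] knob side [479. 207. 200.]
[495.43547814 234.55320391 143.06992392] [ 3.02412742e-01  4.30672595e-01  1.54240010e+00 -1.35422178e-04
  1.16740849e+00  1.61669562e+00] [-0.79767704 -0.458706   -0.84290189]
```

View pics/k2.png

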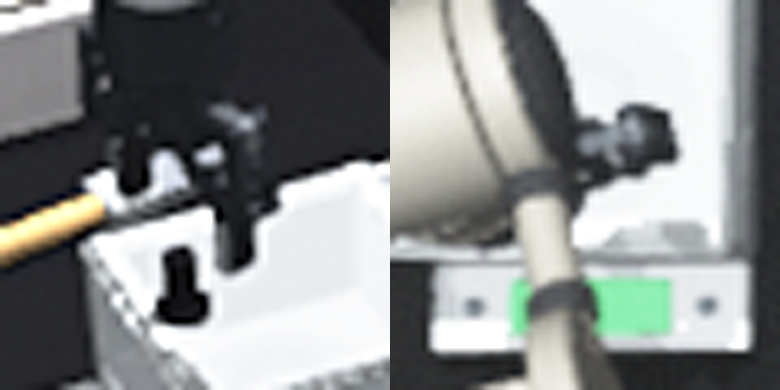

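The picture makes the tips look a little high, but closing here is harmless and the finger gap will settle it.

>>> step_arm(
  rows=[
    [[0,0,0],[0,0,0]],
    [[0,0,0],[0,0,0]],
    [[0,0,0],[0,0,0]],
    [[0,0,0],[0,0,0]],
    [[0,0,0],[0,0,0]],
    [[0,0,0],[0,0,0]],
  ],
  claw=-1,
)

```text
time_s: 4.42
tool_pos: [495.0, 234.6, 142.4]
ee_rot: [0.992, 0.128, -0.0, 0.0]
wrist_force: [0.1, -0.9, -0.2]
finger_gap: 0.002
finger_force: 0.0
```

The fingers shut on nothing, so I'll look at where the shut tips really are.

Run:
```python
from h import *
t=cv2.cvtColor(grab_frame("top"),cv2.COLOR_RGB2BGR);s=cv2.cvtColor(grab_frame("side"),cv2.COLOR_RGB2BGR)
a=cv2.resize(s[110:170,250:310],None,fx=6.5,fy=6.5,interpolation=2);b=cv2.resize(t[190:250,220:280],None,fx=6.5,fy=6.5,interpolation=2)
for q in proj("side",[[495,234.6,142.4],[495,234.6,172]]): cv2.drawMarker(a,tuple(int(v) for v in (q-[250,110]+.5)*6.5),(0,0,255),0,12,1)
cv2.imwrite("pics/k3.png",np.hstack([a,b]))
```

```text
(no output)
```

View pics/k3.png

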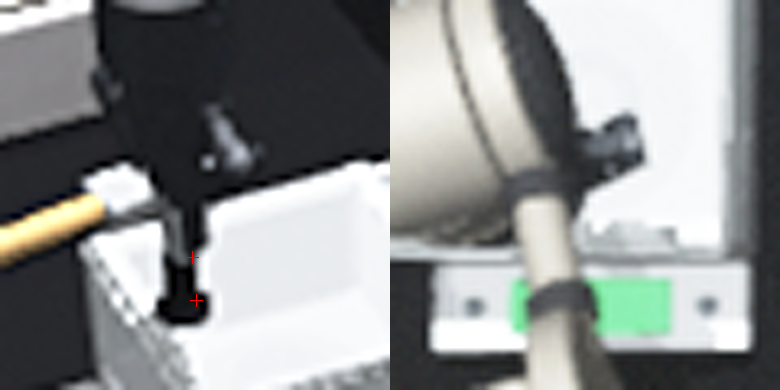

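The side crop shows the shut tips ending at about row 245, level with the knob's top at (182,250). The fingers therefore seem to sit higher than the TCP reading says. I'll lower step by step while watching the force.

>>> step_arm(
  rows=[
    [[0,0,0],[0,0,0]],
    [[0,0,0],[0,0,0]],
    [[0,0,-0.1],[0,0,0]],
    [[0,0,-0.1],[0,0,0]],
    [[0,0,-0.1],[0,0,0]],
    [[0,0,0],[0,0,0]],
  ],
  claw=1,
)

```text
time_s: 5.28
tool_pos: [494.7, 234.5, 129.9]
ee_rot: [0.992, 0.128, -0.0, 0.0]
wrist_force: [0.8, 0.3, 0.5]
finger_gap: 1.0
finger_force: 0.0
```

>>> step_arm(
  rows=[
    [[0,0,0],[0,0,0]],
    [[0,0,0],[0,0,0]],
    [[0,0,0],[0,0,0]],
    [[0,0,0],[0,0,0]],
    [[0,0,0],[0,0,0]],
  ],
  claw=-1,
)

```text
time_s: 5.9
tool_pos: [496.0, 242.0, 132.0]
ee_rot: [0.992, 0.128, 0.003, -0.006]
wrist_force: [0.1, 26.9, 1.1]
finger_gap: 0.186
finger_force: 58.6
```

Run:
```python
from h import *
o=observe();print(o["wrist_force"],o["ft_torque"],o["finger_gap"])
a=cv2.cvtColor(grab_frame("side"),cv2.COLOR_RGB2GRAY)[140:162,268:292]
print(a//10)
t=cv2.cvtColor(grab_frame("top"),cv2.COLOR_RGB2GRAY)[195:235,300:335]
```

```text
[ 0.09528353 26.90211711  1.12851662] [ 4.71218888e+00  3.12820062e-03 -1.54411157e-01] 0.18620999971139798
[[25 25 25 23  6  4  5  2  3  2  3  5  4  2  3  2  2  2  1  8 20 25 25 25]
 [25 23 19 16 10  7  4  2  2  2  3  2  2  3  3  2  2  1  2 17 25 25 25 25]
 [20 15 10  9  9  7  1  2  2  2  2  3  3  3  2  2  1  0  9 23 25 25 24 24]
 [ 9  9  9  7  6  5  1  2  3  3  2  2  3  2  2  0  5 16 23 25 25 24 24 23]
 [ 7  9 11 15 17  7  2  1  4  6  4  2  2  2  3 14 22 24 25 24 23 23 23 23]
 [18 22 24 25 25 13  2  1  6  9  8  2  2  1  6 20 25 24 23 23 23 23 23 23]
 [25 25 25 25 25 16  2  1  5 10  9  2  2  1  8 20 24 23 23 23 23 23 23 23]
 [25 25 25 25 25 18  3  1  4  9  9  2  2  1  8 20 24 23 23 23 23 23 23 23]
 [25 25 24 24 24 20  4  0  3  9  9  3  2  1  6 19 24 23 23 23 23 23 23 23]
 [25 25 24 23 24 23 18 11  3  9 10  4  2  1  2 17 24 23 23 23 23 23 23 23]
 [25 25 25 23 23 24 25 19  0  8 10  5  1  3 13 22 24 23 23 23 23 23 23 23]
 [25 25 25 24 23 23 25 22  1  6 10  8  6 14 23 24 23 23 23 23 23 23 23 23]
 [21 25 25 25 24 23 24 22  3  3  7  8  7 19 25 24 23 23 23 23 23 23 23 23]
 [14 23 25 25 25 24 24 23  8  0  2  2  2 16 25 24 23 23 23 23 23 23 23 23]
 [22 19 25 25 25 25 25 20  7  0  1  1  0  9 18 23 24 23 23 23 23 23 23 23]
 [24 13 20 24 24 24 21 11  0  1  2  2  1  0  6 18 24 23 23 23 23 23 23 23]
 [23 23 12 14 15 16 14  0  1  1  2  1  1  2  4 18 24 23 23 23 23 23 23 23]
 [22 25 15 14 16 17 14  0  1  1  2  1  2  2  3 17 24 23 23 23 23 23 23 23]
 [12 15 17 14 14 17 14  3  0  1  1  1  0  0  7 20 24 23 23 23 23 23 24 24]
 [12 15 18 17 16 17 18 14  6  2  2  1  5 13 20 23 24 23 24 24 24 24 24 25]
 [13 13 15 19 18 16 19 19 13 15 20 19 20 23 25 24 24 24 24 25 25 25 25 25]
 [13 13 12 16 19 15 15 18 16 22 25 25 25 25 25 25 25 25 25 25 25 24 24 24]]
```

The knob is now gripped (gap 0.19), so the true tips are about 30–35 mm above the reading here, and the knob sits about 7 mm further in +y. I'll regrip centred and lower.

>>> step_arm(
  rows=[
    [[0,0.1,0],[0,0,0]],
    [[0,0.09,0],[0,0,0]],
    [[0,0,0],[0,0,0]],
    [[0,0,0],[0,0,0]],
    [[0,0,-0.15],[0,0,0]],
    [[0,0,-0.15],[0,0,0]],
    [[0,0,-0.1],[0,0,0]],
    [[0,0,0],[0,0,0]],
  ],
  claw=1,
)

```text
time_s: 7.0
tool_pos: [494.7, 242.1, 113.9]
ee_rot: [0.992, 0.128, -0.0, 0.0]
wrist_force: [0.3, 0.1, -0.6]
finger_gap: 0.998
finger_force: 0.0
```

>>> step_arm(
  rows=[
    [[0,0,0],[0,0,0]],
    [[0,0,0],[0,0,0]],
    [[0,0,0],[0,0,0]],
    [[0,0,0],[0,0,0]],
    [[0,0,0],[0,0,0]],
  ],
  claw=-1,
)

```text
time_s: 7.62
tool_pos: [495.2, 242.0, 114.8]
ee_rot: [0.992, 0.128, 0.0, 0.0]
wrist_force: [-0.4, -1.3, 3.2]
finger_gap: 0.212
finger_force: 58.5
```

>>> step_arm(
  rows=[
    [[0.2,0,0],[0,0,0]],
    [[0.5,-0.01,0],[0,0,0]],
    [[0.5,-0.01,0],[0,0,0]],
    [[0.5,-0.01,0],[0,0,0]],
    [[0.5,-0.01,0],[0,0,0]],
    [[0.5,-0.01,0],[0,0,0]],
    [[0.5,-0.01,0],[0,0,0]],
    [[0.2,-0.01,0],[0,0,0]],
    [[0,0,0],[0,0,0]],
  ],
)

```text
time_s: 8.75
tool_pos: [632.6, 240.1, 114.8]
ee_rot: [0.992, 0.128, 0.001, -0.001]
wrist_force: [1.7, 1.2, 3.5]
finger_gap: 0.208
finger_force: 58.9
```

Run:
```python
from h import *
o=observe();print(o["tool_pos"],o["wrist_force"],o["finger_gap"])
```

```text
[632.56453817 240.05504221 114.82947608] [1.73687363 1.2123394  3.46834826] 0.2082246509016904
```

>>> step_arm(
  rows=[
    [[0.08,0,0],[0,0,0]],
    [[0.08,0,0],[0,0,0]],
    [[0.06,0,0],[0,0,0]],
    [[0,0,0],[0,0,0]],
  ],
)

```text
time_s: 9.25
tool_pos: [636.4, 239.9, 114.7]
ee_rot: [0.992, 0.128, -0.003, -0.0]
wrist_force: [-12.5, 0.3, 10.1]
finger_gap: 0.208
finger_force: 59.7
```

>>> step_arm(
  rows=[
    [[0.06,0,0],[0,0,0]],
    [[0.05,0,0],[0,0,0]],
    [[0,0,0],[0,0,0]],
  ],
)

```text
time_s: 9.62
tool_pos: [636.1, 239.8, 114.7]
ee_rot: [0.992, 0.129, -0.008, -0.0]
wrist_force: [-28.9, -1.8, 17.7]
finger_gap: 0.207
finger_force: 60.5
```

The stop is reached, so the cover is fully open after 141 mm of travel. I'll back off, release, and touch the cover's top (132 mm) with shut fingers to calibrate the height.

>>> step_arm(
  rows=[
    [[-0.1,0,0],[0,0,0]],
    [[-0.06,0,0],[0,0,0]],
    [[0,0,0],[0,0,0]],
  ],
)

```text
time_s: 10.0
tool_pos: [636.6, 239.9, 114.8]
ee_rot: [0.992, 0.128, -0.001, -0.0]
wrist_force: [-5.5, 2.0, 5.3]
finger_gap: 0.208
finger_force: 59.1
```

>>> step_arm(
  rows=[
    [[0,0,0],[0,0,0]],
    [[0,0,0],[0,0,0]],
    [[0,0,0],[0,0,0]],
    [[0,0,0.8],[0,0,0]],
    [[0,0,0.9],[0,0,0]],
    [[0.9,0,0],[0,0,0]],
    [[0.8,0,0],[0,0,0]],
  ],
  claw=1,
)

```text
time_s: 10.88
tool_pos: [706.9, 239.3, 183.4]
ee_rot: [0.992, 0.128, 0.001, 0.0]
wrist_force: [-0.6, -0.5, 0.7]
finger_gap: 0.999
finger_force: 0.0
```

>>> step_arm(
  rows=[
    [[0,0,0],[0,0,0]],
    [[0,0,0],[0,0,0]],
    [[0,0,0],[0,0,0]],
    [[0,0,-0.6],[0,0,0]],
    [[0,0,-0.6],[0,0,0]],
    [[0,0,-0.4],[0,0,0]],
    [[0,0,0],[0,0,0]],
  ],
  claw=-1,
)

```text
time_s: 11.75
tool_pos: [704.8, 239.4, 117.3]
ee_rot: [0.992, 0.128, -0.001, 0.0]
wrist_force: [-0.0, -0.6, -0.7]
finger_gap: 0.003
finger_force: 0.0
```

>>> step_arm(
  rows=[
    [[0,0,-0.1],[0,0,0]],
    [[0,0,-0.1],[0,0,0]],
    [[0,0,0],[0,0,0]],
  ],
)

```text
time_s: 12.12
tool_pos: [705.7, 239.4, 110.4]
ee_rot: [0.992, 0.128, -0.0, 0.0]
wrist_force: [0.7, 0.6, -0.3]
finger_gap: 0.001
finger_force: 0.0
```

>>> step_arm(
  rows=[
    [[0,0,-0.08],[0,0,0]],
    [[0,0,0],[0,0,0]],
  ],
)

```text
time_s: 12.38
tool_pos: [705.6, 239.3, 106.9]
ee_rot: [0.992, 0.128, -0.0, 0.0]
wrist_force: [-0.3, -0.0, 0.7]
finger_gap: -0.001
finger_force: 0.0
```

>>> step_arm(
  rows=[
    [[0,0,-0.08],[0,0,0]],
    [[0,0,0],[0,0,0]],
  ],
)

```text
time_s: 12.62
tool_pos: [705.6, 239.3, 103.6]
ee_rot: [0.992, 0.128, -0.0, 0.0]
wrist_force: [-0.9, -0.4, 0.3]
finger_gap: -0.003
finger_force: 0.0
```

>>> step_arm(
  rows=[
    [[0,0,-0.08],[0,0,0]],
    [[0,0,0],[0,0,0]],
  ],
)

```text
time_s: 12.88
tool_pos: [705.6, 239.3, 100.4]
ee_rot: [0.992, 0.128, -0.0, 0.0]
wrist_force: [0.8, -0.3, -0.3]
finger_gap: -0.003
finger_force: 0.0
```

>>> step_arm(
  rows=[
    [[0,0,-0.06],[0,0,0]],
    [[0,0,0],[0,0,0]],
  ],
)

```text
time_s: 13.12
tool_pos: [705.6, 239.4, 98.1]
ee_rot: [0.992, 0.128, -0.0, 0.0]
wrist_force: [0.9, 0.1, -0.6]
finger_gap: -0.001
finger_force: 0.0
```

>>> step_arm(
  rows=[
    [[0,0,-0.06],[0,0,0]],
    [[0,0,0],[0,0,0]],
  ],
)

```text
time_s: 13.38
tool_pos: [706.0, 239.5, 97.2]
ee_rot: [0.992, 0.128, 0.001, 0.0]
wrist_force: [-2.4, -0.7, 5.3]
finger_gap: -0.003
finger_force: 2.4
```

>>> step_arm(
  rows=[
    [[0,0,-0.06],[0,0,0]],
    [[0,0,0],[0,0,0]],
  ],
)

```text
time_s: 13.62
tool_pos: [706.1, 239.5, 97.1]
ee_rot: [0.992, 0.128, 0.001, 0.0]
wrist_force: [-5.2, -1.3, 14.4]
finger_gap: -0.0
finger_force: 7.1
```

Contact comes at reading 97.2 against the true 132, so true tip height = reading + 35 mm. Now over to the track, behind the larger ball.

>>> step_arm(
  rows=[
    [[0,0,0.9],[0,0,0]],
    [[0,0,0.9],[0,0,0]],
    [[-0.2,-0.6,0.8],[0,0,0]],
    [[-0.4,-1,0],[0,0,0]],
    [[-0.4,-1,0],[0,0,0]],
    [[-0.4,-1,0],[0,0,0]],
    [[-0.4,-1,0],[0,0,0]],
    [[-0.4,-1,0],[0,0,0]],
    [[-0.4,-1,0],[0,0,0]],
    [[-0.4,-1,0],[0,0,0]],
  ],
)

```text
time_s: 14.88
tool_pos: [585.2, -65.9, 197.7]
ee_rot: [0.992, 0.128, 0.0, 0.0]
wrist_force: [1.3, -0.4, -0.6]
finger_gap: 0.001
finger_force: 0.0
```

>>> step_arm(
  rows=[
    [[-0.4,-1,0],[0,0,0]],
    [[-0.4,-1,0],[0,0,0]],
    [[-0.4,-1,0],[0,0,0]],
    [[-0.4,-1,0],[0,0,0]],
    [[-0.4,-1,0],[0,0,0]],
    [[-0.35,-1,0],[0,0,0]],
    [[-0.2,-0.9,0],[0,0,0]],
    [[0,0,0],[0,0,0]],
  ],
)

```text
time_s: 15.88
tool_pos: [482.9, -342.9, 197.3]
ee_rot: [0.992, 0.126, -0.0, 0.0]
wrist_force: [-0.1, 0.2, -0.2]
finger_gap: 0.002
finger_force: 0.0
```

Run:
```python
from h import *
o=observe();print(o["tool_pos"])
t=cv2.cvtColor(grab_frame("top"),cv2.COLOR_RGB2BGR);s=cv2.cvtColor(grab_frame("side"),cv2.COLOR_RGB2BGR)
cv2.imwrite("pics/t4.png",t);cv2.imwrite("pics/s4.png",s)
a=cv2.resize(t[125:250,210:285],None,fx=4.6,fy=4.6,interpolation=2)
g=cv2.createCLAHE(4,(4,4)).apply(cv2.cvtColor(a,cv2.COLOR_BGR2GRAY))
b=cv2.resize(s[210:340,285:385],None,fx=4.4,fy=4.4,interpolation=2)
q=proj("side",[[478.9,-358.6,67],[*o["tool_pos"][:2],o["tool_pos"][2]+35]])
for p in q: cv2.drawMarker(b,tuple(int(v) for v in (p-[285,210]+.5)*4.4),(0,0,255),0,12,1)
out=np.zeros((580,800,3),np.uint8);out[:575,:345]=cv2.cvtColor(g,cv2.COLOR_GRAY2BGR);out[:572,350:790]=b
cv2.imwrite("pics/m4.png",out)
```

```text
[ 482.85934073 -342.92725741  197.28499545]
```

View pics/m4.png

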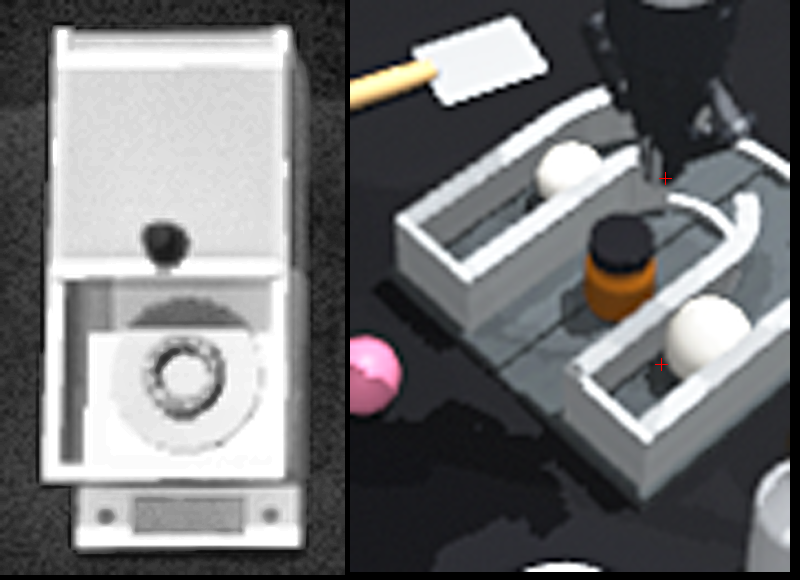

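The enhanced top crop shows the seat ring at about (185,377) and the pan at (188,375). In the side crop, the entry-point marker (661,364) lies in the slot behind the larger ball, and the TCP marker (with +35 mm) falls on the real fingertips. Now I descend.

>>> step_arm(
  rows=[
    [[-0.1,-0.4,-0.3],[0,0,0]],
    [[0,0,-1],[0,0,0]],
    [[0,0,-1],[0,0,0]],
    [[0,0,-1],[0,0,0]],
    [[0,0,-0.7],[0,0,0]],
    [[0,0,-0.4],[0,0,0]],
    [[0,0,-0.3],[0,0,0]],
    [[0,0,0],[0,0,0]],
  ],
)

```text
time_s: 16.98
tool_pos: [479.7, -356.5, 9.3]
ee_rot: [0.992, 0.128, -0.0, -0.0]
wrist_force: [0.0, 0.5, 0.3]
finger_gap: -0.001
finger_force: 0.0
```

Run:
```python
from h import *
c=lambda x,y,z:ray("top",((x+.5)/4.6-.5+210,(y+.5)/4.6-.5+125),z).round(1)
print(c(184.5,377,66),c(188.5,375,52),c(166,238,165))
M=R.from_euler("z",.2823).as_matrix()[:2,:2];t=[551.3,-249.1]
print("push start",M@[-95,-85]+t, M@[0,-85]+t)
for k in range(0,64,6):
    a=np.radians(-90+k);print(k,(M@[85*np.cos(a),85*np.sin(a)]+t).round(1))
```

```text
[547.7 238.4  66. ] [550.7 237.9  52. ] [638.3 233.2 165. ]
push start [ 483.73841267 -357.19917631] [ 574.97805417 -330.73546871]
0 [ 575.  -330.7]
6 [ 583.4 -327.8]
12 [ 591.4 -324. ]
18 [ 599.  -319.4]
24 [ 606.1 -314. ]
30 [ 612.6 -308. ]
36 [ 618.4 -301.2]
42 [ 623.5 -293.9]
48 [ 627.8 -286.1]
54 [ 631.3 -277.9]
60 [ 633.8 -269.4]
```

>>> step_arm(
  rows=[
    [[0,0,-0.15],[0,0,0]],
    [[0,0,-0.1],[0,0,0]],
    [[0.22,0.06,0],[0,0,0]],
    [[0.22,0.06,0],[0,0,0]],
    [[0.22,0.06,0],[0,0,0]],
    [[0.22,0.06,0],[0,0,0]],
    [[0.22,0.06,0],[0,0,0]],
  ],
)

```text
time_s: 17.85
tool_pos: [524.5, -344.3, -0.4]
ee_rot: [0.992, 0.128, 0.0, 0.0]
wrist_force: [-1.1, -0.1, 0.2]
finger_gap: 0.001
finger_force: 0.1
```

>>> step_arm(
  rows=[
    [[0.22,0.06,0],[0,0,0]],
    [[0.22,0.06,0],[0,0,0]],
    [[0.22,0.06,0],[0,0,0]],
    [[0.22,0.06,0],[0,0,0]],
    [[0.22,0.06,0],[0,0,0]],
    [[0.2,0.06,0],[0,0,0]],
  ],
)

```text
time_s: 18.6
tool_pos: [576.4, -330.0, -0.4]
ee_rot: [0.992, 0.128, 0.0, 0.0]
wrist_force: [-0.9, -0.3, 0.7]
finger_gap: 0.002
finger_force: 0.3
```

>>> step_arm(
  rows=[
    [[0.2,0.07,0],[0,0,1]],
    [[0.2,0.1,0],[0,0,1]],
    [[0.19,0.11,0],[0,0,1]],
    [[0.18,0.13,0],[0,0,1]],
    [[0.16,0.15,0],[0,0,1]],
  ],
)

```text
time_s: 19.23
tool_pos: [613.6, -307.7, -0.4]
ee_rot: [0.924, 0.382, 0.0, 0.0]
wrist_force: [-0.3, -0.6, 0.6]
finger_gap: -0.002
finger_force: 0.3
```

>>> step_arm(
  rows=[
    [[0.14,0.17,0],[0,0,1]],
    [[0.13,0.18,0],[0,0,1]],
    [[0.11,0.2,0],[0,0,1]],
  ],
)

```text
time_s: 19.6
tool_pos: [628.8, -285.5, -0.4]
ee_rot: [0.853, 0.522, 0.0, 0.0]
wrist_force: [0.8, -0.8, 0.5]
finger_gap: 0.004
finger_force: 0.1
```

Run:
```python
from h import *
o=observe();print(o["tool_pos"],o["wrist_force"])
M=R.from_euler("z",.2823).as_matrix()[:2,:2];t=np.array([551.3,-249.1])
for n in("top","side"):
    s=cv2.cvtColor(grab_frame(n),cv2.COLOR_RGB2BGR);cv2.imwrite(f"pics/{n}5.png",s)
    x0,y0=(340,160) if n=="top" else (285,210)
    g=s[y0:y0+110,x0:x0+110]
    m=(g.min(2)>200).astype(np.uint8)
    k,_,st,ce=cv2.connectedComponentsWithStats(cv2.morphologyEx(m,cv2.MORPH_OPEN,cv2.getStructuringElement(2,(7,7))))
    for i in range(1,k):
        p=ce[i]+[x0,y0];w=ray(n,p,42);print(n,p.round(1),st[i][2:],w.round(1),(M.T@(w[:2]-t)).round(1))
```

```text
[ 6.28774888e+02 -2.85536910e+02 -3.70902356e-01] [ 0.81259888 -0.80889979  0.48358129]
top [421.6 164.2] [ 28  13 225] [ 693.1 -388.9   42. ] [  97.3 -173.7]
top [395.5 188. ] [10  9 54] [ 606.7 -288.9   42. ] [ 42.1 -53.7]
top [420.5 208. ] [ 8  7 40] [ 531.4 -376.    42. ] [ -54.5 -116.3]
top [362.9 213.1] [ 14  11 118] [ 517.4 -166.6   42. ] [-9.6 88.7]
top [344.1 238.7] [ 12  29 225] [426.9 -96.   42. ] [-76.9 181.7]
top [370.8 257.3] [  64   33 1209] [ 358.7 -189.    42. ] [-168.2  111.4]
top [447.4 260.5] [ 5 16 61] [ 341.8 -461.1   42. ] [-260.2 -145.3]
side [314.9 223.2] [ 26  19 315] [503.7 -38.2  42. ] [ 13.  215.8]
side [335.2 247.4] [12 10 95] [ 515.6 -163.7   42. ] [-10.5  92. ]
side [392.4 271.6] [ 5  8 28] [ 626.3 -327.2   42. ] [ 50.3 -95.9]
side [287.7 291.6] [ 7  8 38] [ 313.  -253.3   42. ] [-230.    62.3]
```

>>> step_arm(
  rows=[
    [[0.09,0.2,0],[0,0,1]],
    [[0.06,0.2,0],[0,0,1]],
    [[0,0,0],[0,0,0]],
  ],
)

```text
time_s: 20.08
tool_pos: [634.3, -269.5, -0.4]
ee_rot: [0.796, 0.606, 0.0, 0.0]
wrist_force: [0.1, 1.3, -0.5]
finger_gap: 0.004
finger_force: 0.0
```

>>> step_arm(
  rows=[
    [[0,0,0.4],[0,0,0]],
    [[0,0,0.8],[0,0,0]],
    [[0,0,0.9],[0,0,0]],
    [[0,0,1],[0,0,0]],
    [[0,-1,0.4],[0,0,1]],
    [[0,-1,0],[0,0,1]],
    [[0,-1,0],[0,0,1]],
    [[0,-1,0],[0,0,1]],
    [[0,0,0],[0,0,0]],
  ],
  claw=1,
)

```text
time_s: 21.2
tool_pos: [632.7, -433.7, 139.9]
ee_rot: [0.654, 0.757, -0.0, 0.001]
wrist_force: [-0.1, -0.0, 1.3]
finger_gap: 0.999
finger_force: 0.0
```

```bash
cat > look.py <<'E'
from h import *
o=observe();print(o["tool_pos"],o["ee_rot"])
M=R.from_euler("z",.2823).as_matrix()[:2,:2];t=np.array([551.3,-249.1])
for n in("top","side"):
    s=cv2.cvtColor(grab_frame(n),cv2.COLOR_RGB2BGR);cv2.imwrite(f"pics/{n}6.png",s)
    x0,y0=(340,160) if n=="top" else (285,210)
    g=s[y0:y0+110,x0:x0+110]
    m=(g.min(2)>200).astype(np.uint8)
    k,_,st,ce=cv2.connectedComponentsWithStats(cv2.morphologyEx(m,cv2.MORPH_OPEN,cv2.getStructuringElement(2,(7,7))))
    for i in range(1,k):
        p=ce[i]+[x0,y0];w=ray(n,p,40);l=M.T@(w[:2]-t)
        if abs(l[1])<110 and -150<l[0]<130: print(n,p.round(1),st[i][2:],w.round(1),l.round(1))
E
python3 look.py
```

```text
[ 632.69742744 -433.66562864  139.88587059] [ 6.53593978e-01  7.56845084e-01 -3.08542436e-04  5.80070288e-04]
top [377.4 179. ] [ 16  16 190] [ 642.  -224.5   40. ] [94.  -1.6]
side [377.  246.1] [ 17  16 208] [ 638.8 -216.9   40. ] [93.   6.5]
side [334.8 247.2] [13 10 94] [ 515.5 -161.1   40. ] [-9.8 94.5]
side [392.4 271.2] [ 5  9 32] [ 628.3 -324.5   40. ] [ 53.  -93.8]
```

Run:
```python
from h import *
for n,(cx,cy) in(("top",(377,179)),("side",(377,246))):
    g=cv2.imread(f"pics/{n}6.png",0)
    print(n,"cols",cx-13,"rows",cy-13);print("\n".join(" ".join("%2d"%(v//10) for v in r) for r in g[cy-13:cy+14,cx-13:cx+14]))
print(proj("top",[[634,-225,39.5],[640,-225,39.5]]),proj("side",[[634,-225,39.5],[640,-225,39.5]]))
```

```text
top cols 364 rows 166
 3  3  3  4  3  3  4  3  4  3  4  3  3  3  4  3  3  3  4  4  4  4  4  5  7  9 10
 3  4  4  4  3  4  3  4  4  4  3  4  3  4  3  4  4  4  3  5  5  7  9 10 12 13 13
 3  3  3  3  4  4  3  3  4  3  4  3  4  3  4  4  5  6  8  9 11 12 13 13 13 13 13
 3  3  3  4  4  4  4  3  4  4  4  3  4  5  7  9 10 11 13 14 14 13 13 13 13 13 13
 3  4  4  3  4  4  3  4  4  3  4  5  7 10 12 13 15 17 19 18 16 16 15 14 13 13 13
 4  3  3  3  3  3  3  4  6  7 11 14 16 19 22 23 23 24 24 24 24 24 24 23 23 22 19
 3  4  4  5  6  8  9  9 14 18 21 23 23 24 25 25 25 25 25 25 25 25 25 25 25 25 23
 5  7  9 10 11 13 16 21 23 24 24 25 25 25 25 25 25 23 18 15 13 14 18 20 22 22 19
10 12 14 16 18 21 24 25 25 24 25 25 25 25 25 25 25 25 24 20 13 10 10 10  9  9  8
14 16 20 23 24 25 25 24 24 25 25 25 25 25 25 25 25 25 25 24 18 13 13 13 13 12 10
16 23 25 25 25 23 18 22 25 25 25 25 25 25 25 25 25 25 25 25 23 14 14 14 14 13 11
23 25 25 23 15 10 17 24 25 25 25 25 25 25 25 25 25 25 25 25 24 19 14 14 14 13 11
25 24 19 12 13 13 20 24 25 25 25 25 25 25 25 25 25 25 25 25 25 23 13 14 14 13 10
24 15 12 13 12 15 21 24 2
[... 2736 characters left out ...]
 15 25 25 25 14
 6  7  7  5  8 13 15 16 17 18 19 21 21 21 22 22 22 21 20 18 14  7  5 15 25 25 24
 5  6  6  6  6  8 13 14 18 22 22 22 22 20 18 18 18 18 17 14 11  9  6  5 21 25 25
14  7  5  5  4  4  9 11 19 24 24 23 23 21 15 16 16 15 13 10 10 11 10  7 11 24 25
25 25 17  5  3  3  4  7 15 23 23 23 23 22 14 15 14 11  7  8 10 11 11 10  8 11 25
25 25 25 13  8  2  3  3 10 21 24 24 24 23 14 11  9  5  6 10 11 11 11 12 11  5 20
11 22 25 24 25  8  2  2 12 23 24 25 25 23 10  4  3  5  8 11 11 11 11 12 12  8 11
 6  8 13 24 25 24 14  0 13 24 25 24 25 24  6  3  5  9 11 11 11 11 12 13 13 11  8
[[377.59130165 181.125904  ]
 [377.52516444 179.51315761]] [[376.99972489 248.40402305]
 [378.61619922 247.76791201]]
```

The ball rests in the exit gap at about (637,-224.5), with the two views agreeing within 3 mm. Now I move above it with the fingers set across the channel, and descend.

>>> step_arm(
  rows=[
    [[0,1,0],[0,0,0.7]],
    [[0,1,0],[0,0,0.6]],
    [[0,1,0],[0,0,0]],
    [[0,1,0],[0,0,0]],
    [[0.1,1,0],[0,0,0]],
    [[0,0.23,0],[0,0,0]],
    [[0,0,0],[0,0,0]],
  ],
)

```text
time_s: 22.18
tool_pos: [638.4, -219.6, 140.5]
ee_rot: [0.598, 0.802, 0.0, 0.001]
wrist_force: [-0.0, 0.2, -0.4]
finger_gap: 0.994
finger_force: 0.0
```

>>> step_arm(
  rows=[
    [[0,0,-0.9],[0,0,0]],
    [[0,0,-0.8],[0,0,0]],
    [[0,0,-0.4],[0,0,0]],
    [[0,0,0],[0,0,0]],
  ],
)

```text
time_s: 22.68
tool_pos: [637.5, -221.2, 54.7]
ee_rot: [0.599, 0.801, -0.0, -0.001]
wrist_force: [0.9, -0.5, 0.2]
finger_gap: 0.999
finger_force: 0.0
```

>>> step_arm(
  rows=[
    [[0,-0.08,-0.6],[0,0,0]],
    [[0,0,-0.5],[0,0,0]],
    [[0,0,-0.3],[0,0,0]],
    [[0,0,0],[0,0,0]],
  ],
)

```text
time_s: 23.18
tool_pos: [638.2, -224.0, -0.3]
ee_rot: [0.598, 0.801, -0.0, -0.0]
wrist_force: [-0.1, -0.5, -0.1]
finger_gap: 1.003
finger_force: 0.0
```

>>> step_arm(
  rows=[
    [[0,0,-0.2],[0,0,0]],
    [[0,0,-0.15],[0,0,0]],
    [[0,0,0],[0,0,0]],
  ],
)

```text
time_s: 23.55
tool_pos: [637.9, -223.6, -14.8]
ee_rot: [0.598, 0.801, -0.0, -0.0]
wrist_force: [0.4, 0.9, -0.2]
finger_gap: 0.999
finger_force: 0.0
```

>>> step_arm(
  rows=[
    [[0,0,-0.05],[0,0,0]],
    [[0,0,0],[0,0,0]],
    [[0,0,0],[0,0,0]],
    [[0,0,0],[0,0,0]],
  ],
  claw=-1,
)

```text
time_s: 24.05
tool_pos: [638.6, -223.8, -16.0]
ee_rot: [0.598, 0.801, 0.0, 0.0]
wrist_force: [1.1, 0.6, 3.4]
finger_gap: 0.676
finger_force: 63.6
```

The ball is gripped at its equator: gap 0.676 reads 57.5 mm, the same 2 mm low as the knob did. Lift.

>>> step_arm(
  rows=[
    [[0,0,0.2],[0,0,0]],
    [[0,0,0.4],[0,0,0]],
    [[0,0,0.6],[0,0,0]],
    [[0,0,0],[0,0,0]],
  ],
)

```text
time_s: 24.55
tool_pos: [639.7, -224.7, 34.5]
ee_rot: [0.598, 0.801, 0.0, 0.003]
wrist_force: [0.1, 0.4, -3.7]
finger_gap: 0.675
finger_force: 64.9
```

```bash
python3 look.py|tail -4
```

```text
top [394. 193.] [ 7  7 33] [ 588.7 -283.    40. ] [ 26.4 -42.9]
top [374.  217.5] [ 7  8 40] [ 500.7 -206.5   40. ] [-36.7  55. ]
top [369.6 230. ] [ 8  9 49] [ 455.9 -188.8   40. ] [-74.8  84.5]
side [392.4 271.2] [ 5  9 32] [ 628.3 -324.5   40. ] [ 53.  -93.8]
```

The weight shows (-3.7 N). Ball height = reading + 55.5, so seated is reading ≈ 32.5. Up and across, turning so the fingers close along the balance's y.

>>> step_arm(
  rows=[
    [[0,0,0.8],[0,0,0]],
    [[0,0,1],[0,0,0]],
    [[0,0,0.9],[0,0,0]],
    [[-0.1,0.6,0.1],[0,0,0.6]],
    [[-0.2,0.9,0],[0,0,1]],
    [[-0.2,0.9,0],[0,0,1]],
    [[-0.2,0.9,0],[0,0,1]],
    [[-0.2,0.9,0],[0,0,1]],
    [[-0.2,0.9,0],[0,0,1]],
    [[-0.2,0.9,0],[0,0,1]],
  ],
)

```text
time_s: 25.9
tool_pos: [584.0, 18.5, 141.5]
ee_rot: [0.289, 0.957, -0.0, -0.002]
wrist_force: [0.7, -0.1, -4.0]
finger_gap: 0.676
finger_force: 65.8
```

>>> step_arm(
  rows=[
    [[-0.2,0.9,0],[0,0,1]],
    [[-0.2,0.9,0],[0,0,1]],
    [[-0.2,0.9,0],[0,0,1]],
    [[-0.2,0.9,0],[0,0,1]],
    [[-0.1,0.9,0],[0,0,1]],
    [[-0.1,0.7,0],[0,0,0.6]],
    [[0,0,0],[0,0,0]],
  ],
)

```text
time_s: 26.78
tool_pos: [543.7, 226.5, 141.5]
ee_rot: [0.0, 1.0, -0.0, -0.002]
wrist_force: [-0.1, -0.2, -3.8]
finger_gap: 0.674
finger_force: 65.8
```

>>> step_arm(
  rows=[
    [[0.13,0.35,0],[0,0,-0.2]],
    [[0,0,-0.6],[0,0,0]],
    [[0,0,-0.6],[0,0,0]],
    [[0,0,-0.5],[0,0,0]],
    [[0,0,-0.25],[0,0,0]],
    [[0,0,0],[0,0,0]],
  ],
)

```text
time_s: 27.52
tool_pos: [550.5, 237.7, 64.6]
ee_rot: [0.013, 1.0, -0.0, -0.001]
wrist_force: [-0.9, 0.8, -4.0]
finger_gap: 0.678
finger_force: 66.0
```

Run:
```python
from h import *
o=observe();p=o["tool_pos"];print(p,o["wrist_force"])
t=cv2.cvtColor(grab_frame("top"),cv2.COLOR_RGB2BGR);s=cv2.cvtColor(grab_frame("side"),cv2.COLOR_RGB2BGR)
cv2.imwrite("pics/t7.png",t);cv2.imwrite("pics/s7.png",s)
def v(n,im,x0,y0,w,h,P,f):
    c=cv2.resize(im[y0:y0+h,x0:x0+w],None,fx=f,fy=f,interpolation=2)
    for q,col in zip(proj(n,P),[(0,0,255),(0,200,0),(255,0,0)]): cv2.drawMarker(c,tuple(int(k) for k in (q-[x0,y0]+.5)*f),col,0,14,1)
    return c
P=[[p[0],p[1],p[2]+55.5],[549,239,66],[549,239,88]]
cv2.imwrite("pics/m7.png",np.hstack([v("side",s,245,125,80,100,P,5),v("top",t,208,150,80,100,P,5)]))
```

```text
[550.54076042 237.71308397  64.58394393] [-0.85321339  0.75509011 -3.95055122]
```

View pics/m7.png

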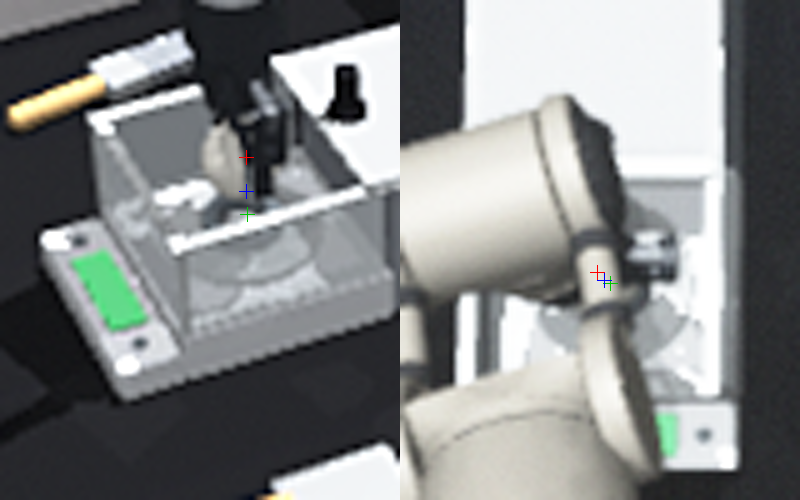

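In the side crop the ball sits between the fingers about the red marker (246,157), above the seat markers (blue at (246,191)). The alignment is within a few mm. Lower gently.

>>> step_arm(
  rows=[
    [[-0.03,0.04,-0.2],[0,0,0]],
    [[0,0,-0.2],[0,0,0]],
    [[0,0,-0.15],[0,0,0]],
    [[0,0,-0.1],[0,0,0]],
    [[0,0,0],[0,0,0]],
  ],
)

```text
time_s: 28.25
tool_pos: [550.0, 239.7, 39.2]
ee_rot: [0.013, 1.0, -0.0, -0.0]
wrist_force: [-0.7, -1.0, -4.2]
finger_gap: 0.676
finger_force: 66.0
```

>>> step_arm(
  rows=[
    [[0,0,-0.06],[0,0,0]],
    [[0,0,0],[0,0,0]],
  ],
)

```text
time_s: 28.5
tool_pos: [550.2, 239.8, 37.2]
ee_rot: [0.013, 1.0, 0.0, 0.0]
wrist_force: [-0.5, 0.1, -4.7]
finger_gap: 0.675
finger_force: 66.0
```

>>> step_arm(
  rows=[
    [[0,0,-0.03],[0,0,0]],
    [[0,0,0],[0,0,0]],
  ],
)

```text
time_s: 28.75
tool_pos: [550.1, 239.8, 36.0]
ee_rot: [0.013, 1.0, 0.0, -0.0]
wrist_force: [1.0, -0.1, -4.9]
finger_gap: 0.676
finger_force: 66.0
```

>>> step_arm(
  rows=[
    [[0,0,-0.03],[0,0,0]],
    [[0,0,0],[0,0,0]],
  ],
)

```text
time_s: 29.0
tool_pos: [550.2, 239.8, 34.8]
ee_rot: [0.013, 1.0, 0.0, 0.0]
wrist_force: [0.2, 1.0, -4.1]
finger_gap: 0.673
finger_force: 66.0
```

>>> step_arm(
  rows=[
    [[0,0,-0.03],[0,0,0]],
    [[0,0,0],[0,0,0]],
  ],
)

```text
time_s: 29.25
tool_pos: [550.5, 240.2, 34.0]
ee_rot: [0.013, 1.0, 0.0, 0.001]
wrist_force: [-0.0, 1.9, -0.5]
finger_gap: 0.673
finger_force: 66.2
```

>>> step_arm(
  rows=[
    [[0,0,-0.03],[0,0,0]],
    [[0,0,0],[0,0,0]],
  ],
)

```text
time_s: 29.5
tool_pos: [550.9, 240.5, 33.4]
ee_rot: [0.013, 1.0, 0.001, 0.001]
wrist_force: [-0.1, 3.5, 4.6]
finger_gap: 0.673
finger_force: 66.8
```

Contact comes close to the expected height, with the ring nudging the ball slightly to +y. I'll follow that by 2 mm and settle.

>>> step_arm(
  rows=[
    [[0.02,0.05,0],[0,0,0]],
    [[0,0,-0.02],[0,0,0]],
    [[0,0,0],[0,0,0]],
  ],
)

```text
time_s: 29.88
tool_pos: [551.1, 241.4, 32.7]
ee_rot: [0.013, 1.0, -0.0, 0.0]
wrist_force: [-3.0, -1.3, 10.7]
finger_gap: 0.674
finger_force: 67.3
```

Seated at the expected height. Release.

>>> step_arm(
  rows=[
    [[0,0,0],[0,0,0]],
    [[0,0,0],[0,0,0]],
    [[0,0,0],[0,0,0]],
    [[0,0,0],[0,0,0]],
  ],
  claw=0.85,
)

```text
time_s: 30.38
tool_pos: [550.9, 241.8, 31.4]
ee_rot: [0.013, 1.0, -0.0, -0.0]
wrist_force: [-0.4, 0.5, -0.6]
finger_gap: 0.923
finger_force: 0.0
```

>>> step_arm(
  rows=[
    [[0,0,0.2],[0,0,0]],
    [[0,0,0.6],[0,0,0]],
    [[0,0,1],[0,0,0]],
    [[0,0,1],[0,0,0]],
    [[0,0,0.5],[0,0,0]],
    [[0,0,0],[0,0,0]],
  ],
)

```text
time_s: 31.12
tool_pos: [552.0, 242.1, 165.9]
ee_rot: [0.013, 1.0, 0.001, 0.002]
wrist_force: [-0.1, -0.6, 0.5]
finger_gap: 0.926
finger_force: 0.0
```

>>> step_arm(
  rows=[
    [[0.7,-0.02,0],[0,0,0]],
    [[0.8,-0.02,0],[0,0,0]],
    [[0.62,-0.01,0],[0,0,0]],
    [[0,0,-0.4],[0,0,0]],
    [[0,0,-0.5],[0,0,0]],
    [[0,0,-0.35],[0,0,0]],
    [[0,0,0],[0,0,0]],
  ],
  claw=1,
)

```text
time_s: 32.0
tool_pos: [634.1, 239.7, 111.6]
ee_rot: [0.013, 1.0, -0.0, -0.002]
wrist_force: [0.5, 0.7, -0.5]
finger_gap: 1.0
finger_force: 0.0
```

Run:
```python
from h import *
s=cv2.cvtColor(grab_frame("side"),cv2.COLOR_RGB2GRAY)
q=proj("side",[[550,240,88]])[0];print(q)
x,y=q.astype(int);print("\n".join(" ".join("%2d"%(v//10) for v in r) for r in s[y-12:y+13,x-13:x+14]))
```

```text
[293.85338846 162.52496025]
11 11 11 11 11 11 11 11 11 11 11 11 11 11 11 11 11 11 11 11 11 11 12 10  3  6  8
11 11 11 11 11 11 11 11 11 11 11 11 11 11 11 11 11 11 11 11 11 11 12 10  4  6  8
11 11 11 11 11 11 11 11 11 11 11 11 11 11 11 11 11 11 11 11 11 11 12 10  4  5  8
11 11 11 11 11 11 11 11 11 11 11 11 11 11 11 11 11 11 11 11 11 11 11  9  3  5  8
11 11 11 11 11 11 11 11 11 11 10 11 11 11 11 10 11 11 11 11 12 13 13 13 10 10  8
11 11 11 11 11 11 11 11 12 13 16 19 19 19 18 16 13 11 12 13 14 14 14 15 14 13  8
11 11 11 11 11 11 11 11 15 18 20 23 23 23 23 22 19 17 16 15 14 14 13 13 13 13 11
11 11 11 11 11 11 11 14 19 20 21 21 21 23 23 23 22 20 18 16 15 14 13 13 13 13 13
11 11 11 11 11 11 13 18 20 21 21 21 21 21 22 23 22 21 19 17 16 16 13 14 16 16 15
11 11 11 11 12 13 16 19 20 21 21 21 21 21 21 22 22 21 19 17 17 20 19 18 19 19 18
12 12 13 13 13 14 18 19 20 20 21 21 21 21 20 20 21 19 17 16 17 21 23 21 18 18 19
12 12 18 24 22 19 17 19 20 20 20 20 21 21 20 19 18 18 17 15 14 18 22 22 19 18 18
23 23 24 25 25 23 17 18 19 20 20 20 20 20 19 19 18 17 16 15 13 16 19 21 20 18 18
25 25 25 25 24 22 1
[... 252 characters left out ...]
6 16 16 16 16 16 16 15 14 13 11 11 16 21 24 24 25 25
12 12 12 12 12 12 11 13 15 15 15 15 15 15 14 14 14 16 18 20 23 24 25 25 24 24 21
12 13 13 13 13 11  9 10 13 14 14 14 13 15 18 20 23 24 25 25 25 24 23 20 16 15 12
12 13 13 13 12 10  7  7  8 10 14 17 19 23 24 25 25 25 24 23 21 15 12 11 13 14 14
13 12 13 12 12  9  7 13 17 23 25 24 25 25 24 24 22 18 14 10 10 11 13 13 14 15 15
15 12 11 14 19 22 25 25 25 25 25 24 24 21 16 14 10 11 11 12 12 13 13 13 14 15 15
25 24 21 25 25 25 25 25 25 25 21 15 12 10 11 12 12 12 12 12 12 13 13 14 15 15 15
25 25 25 25 25 25 24 21 15 10 11 11 12 12 12 12 12 12 12 12 13 13 14 15 15 15 15
25 25 25 24 18 16 11 12 12 12 12 12 12 12 12 12 12 13 13 13 14 14 15 16 15 15 15
```

The ball's outline centre (about col 293, row 162) matches the seated prediction (293.9,162.5). Grip the knob.

>>> step_arm(
  rows=[
    [[0.04,0,0.05],[0,0,0]],
    [[0,0,0],[0,0,0]],
    [[0,0,0],[0,0,0]],
    [[0,0,0],[0,0,0]],
    [[0,0,0],[0,0,0]],
    [[0,0,0],[0,0,0]],
  ],
  claw=-1,
)

```text
time_s: 32.8
tool_pos: [637.5, 240.2, 116.1]
ee_rot: [0.013, 1.0, 0.0, 0.0]
wrist_force: [-0.4, 1.5, 4.3]
finger_gap: 0.209
finger_force: 58.5
```

>>> step_arm(
  rows=[
    [[-0.2,0,0],[0,0,0]],
    [[-0.5,0.01,0],[0,0,0]],
    [[-0.5,0.01,0],[0,0,0]],
    [[-0.5,0.01,0],[0,0,0]],
    [[-0.5,0.01,0],[0,0,0]],
    [[-0.5,0.01,0],[0,0,0]],
    [[-0.5,0.01,0],[0,0,0]],
    [[-0.3,0.01,0],[0,0,0]],
    [[0,0,0],[0,0,0]],
  ],
)

```text
time_s: 33.92
tool_pos: [496.3, 242.2, 116.1]
ee_rot: [0.013, 1.0, -0.0, -0.0]
wrist_force: [-1.0, -0.9, 6.8]
finger_gap: 0.207
finger_force: 59.3
```

>>> step_arm(
  rows=[
    [[-0.08,0,0],[0,0,0]],
    [[-0.07,0,0],[0,0,0]],
    [[0,0,0],[0,0,0]],
  ],
)

```text
time_s: 34.3
tool_pos: [491.5, 242.3, 116.1]
ee_rot: [0.013, 1.0, -0.0, 0.0]
wrist_force: [-0.4, -1.2, 6.9]
finger_gap: 0.209
finger_force: 59.2
```

>>> step_arm(
  rows=[
    [[-0.06,0,0],[0,0,0]],
    [[-0.06,0,0],[0,0,0]],
    [[0,0,0],[0,0,0]],
  ],
)

```text
time_s: 34.67
tool_pos: [487.6, 242.4, 116.1]
ee_rot: [0.013, 1.0, 0.0, 0.001]
wrist_force: [3.9, 0.1, 5.1]
finger_gap: 0.212
finger_force: 59.0
```

>>> step_arm(
  rows=[
    [[-0.05,0,0],[0,0,0]],
    [[0,0,0],[0,0,0]],
  ],
)

```text
time_s: 34.92
tool_pos: [487.7, 242.4, 116.2]
ee_rot: [0.013, 1.0, 0.0, 0.003]
wrist_force: [12.2, -0.3, 1.2]
finger_gap: 0.206
finger_force: 58.9
```

>>> step_arm(
  rows=[
    [[-0.03,0,0],[0,0,0]],
    [[0,0,0],[0,0,0]],
  ],
)

```text
time_s: 35.17
tool_pos: [487.8, 242.4, 116.2]
ee_rot: [0.013, 1.0, 0.0, 0.004]
wrist_force: [15.3, -0.6, -1.6]
finger_gap: 0.208
finger_force: 58.8
```

The cover is hard against the shut stop after 150 mm of travel. Relax, release and retreat.

>>> step_arm(
  rows=[
    [[0.07,0,0],[0,0,0]],
    [[0,0,0],[0,0,0]],
  ],
)

```text
time_s: 35.42
tool_pos: [487.6, 242.4, 116.1]
ee_rot: [0.013, 1.0, 0.0, 0.001]
wrist_force: [5.1, -1.5, 5.7]
finger_gap: 0.208
finger_force: 59.7
```

>>> step_arm(
  rows=[
    [[0,0,0],[0,0,0]],
    [[0,0,0],[0,0,0]],
    [[0,0,0],[0,0,0]],
    [[0,0,0],[0,0,0]],
    [[0,0,0.4],[0,0,0]],
    [[0,0,1],[0,0,0]],
    [[0,0,1],[0,0,0]],
    [[0,-0.5,0.3],[0,0,0]],
    [[0,-1,0],[0,0,0]],
    [[0,-1,0],[0,0,0]],
  ],
  claw=1,
)

```text
time_s: 36.67
tool_pos: [485.3, 140.8, 222.7]
ee_rot: [0.013, 1.0, -0.0, -0.001]
wrist_force: [0.9, -0.2, -0.4]
finger_gap: 0.998
finger_force: 0.0
```

>>> step_arm(
  rows=[
    [[0,-1,0],[0,0,0]],
    [[0,-1,0],[0,0,0]],
    [[0,-1,0],[0,0,0]],
    [[0,0,0],[0,0,0]],
    [[0,0,0],[0,0,0]],
  ],
)

```text
time_s: 37.3
tool_pos: [485.6, 22.5, 223.0]
ee_rot: [0.013, 1.0, 0.0, -0.001]
wrist_force: [-1.0, 0.6, -0.1]
finger_gap: 1.0
finger_force: 0.0
```

```bash
python3 - <<'E'
from h import *
s=cv2.cvtColor(grab_frame("side"),cv2.COLOR_RGB2GRAY);t=cv2.cvtColor(grab_frame("top"),cv2.COLOR_RGB2GRAY)
q=proj("side",[[550,240,88]])[0];print(q)
x,y=q.astype(int);print("\n".join(" ".join("%2d"%(v//10) for v in r) for r in s[y-9:y+10,x-10:x+11]))
m=(t[195:235,230:262]<60).astype(np.uint8);_,_,st,c=cv2.connectedComponentsWithStats(m);print(st[1:],c[1:]+[230,195])
for p in c[1:]: print(ray("top",p+[230,195],165))
o=observe();print(o["tool_pos"],o["wrist_force"],o["time_s"])
E
python3 look.py
```

```text
[293.85338846 162.52496025]
23 23 23 23 23 23 24 20  6  0  0  5  9 14 16  0  2  2  3  2  2
23 23 23 23 23 23 24 23 17 10 17 20 21 24 24 10  3  2  5  6  2
23 23 23 23 23 23 24 24 25 24 25 25 25 25 24 23 17  3  5  7  2
23 23 23 23 23 24 25 25 25 25 25 25 25 25 25 25 24  9  1  3  3
23 23 23 23 24 25 25 25 25 25 25 25 25 25 25 25 25 19  1  3  3
23 23 23 24 25 25 25 25 25 25 25 25 25 25 25 25 25 25  0  2  2
23 23 24 24 25 25 25 25 25 25 25 25 25 25 25 25 25 25  3  2  3
24 24 24 25 25 25 25 25 25 25 25 25 25 25 25 25 25 25  9  1  2
24 25 25 25 25 25 25 25 25 25 25 25 25 25 25 25 25 25 12  0  2
25 25 25 25 25 25 25 25 25 25 25 25 25 25 25 25 25 25 13  6  5
25 24 25 25 25 25 25 25 25 25 25 25 25 25 25 25 25 25 16  9  7
24 24 24 25 25 25 25 25 25 25 25 25 25 25 25 25 25 25 19  8  7
24 24 24 25 25 25 25 25 25 25 25 25 25 25 25 25 25 25 18  9  7
24 24 24 25 25 25 25 25 25 25 25 25 25 25 25 25 25 25 17  9  7
24 24 24 24 25 25 25 25 25 25 25 25 25 25 25 24 24 21 13  9  8
24 24 24 24 24 25 25 25 25 25 25 25 25 24 22 17 18 19 15 10  9
24 24 24 24 24 25 25 25 25 24 24 22 17 17 18 16 15 19 15 10  9
24 25 25 24 24 23 23 22 19 16 15 17 16 14 19 17 11 11 11 10  9
25 25 24 23 20 16 18 20 17 12 14 18 17 11 11 12 12 12 12 12 12
[[12 24  6  7 20]] [[245.4 222.9]]
[483.11643223 233.67559502 165.        ]
[485.84103673  23.31228614 223.25692503] [0.32907169 0.51504061 0.47420557] 37.4
[485.84103673  23.31228614 223.25692503] [ 1.25325660e-02  9.99921371e-01  2.09885095e-04 -3.78635285e-04]
top [362.8 213.6] [ 16  13 158] [ 515.7 -166.4   40. ] [-11.2  89.4]
side [335.6 249.2] [ 16  16 160] [ 514.  -169.6   40. ] [-13.7  86.7]
side [392.8 256.5] [ 4  8 24] [ 660.6 -276.    40. ] [ 97.5 -56.2]
side [392.4 271.2] [ 5  9 32] [ 628.3 -324.5   40. ] [ 53.  -93.8]
```

```bash
python3 -c "
from plant import *
print(hand_in())"
```

```text
the job is handed in; nothing more can be done
None
```

The job is handed in: the larger ball is on the seat ring, the cover is shut to its stop, the smaller ball is still in its leg of the track, and the arm is clear. I saw no sign of touching a bystander but did not re-measure them; the hand-in returned no verdict.

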